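# Show the main fuse to the inspection camera

### The job

The cover is off the battery junction box and the nuts are off the main fuse: lift the white square-bodied fuse off its two studs in the box and hold it up in front of the inspection camera's lens, its flat underside facing the lens squarely, centred on the lens axis, its length parallel to the camera's tilt axle, and the contact tags 120 mm from the front of the lens. Finish while still holding it there, still and carried by the gripper alone. Leave the camera as it is set, and do not disturb the spare fuse or the other things on the bench.

Things in the scene. Friction and masses are not known exactly. Their poses are not given: they have to be found in the camera images.
- fuse: main fuse on two studs in the box, 0.25 kg: white ceramic block 36 (own x) x 56 (y) x 36 mm (z, up), metal end plates 38 x 38 to y = +-32 mm, then at each end on the axis a flat tag 25 wide, 5 thick, to y = +-62 mm, 11 mm hole at y = +-47. Origin in the block's middle; contact faces (tag undersides) 2.5 mm below it. Alike turned half round. Grip the block across x from above
- junction_box: open grey box fixed to the bench, 240 (own x) x 300 mm (y), walls 30 high, floor 5. Origin under its centre, x away from the robot, y left. Fuse middle sits at (-45, -30, 44.5) mm, axes as the box's; stud tops at z = 56. Beside the ceramic block the box is clear, in x, to its near wall 71 mm before and to the contactors and copper bars (77 high) 59 mm beyond the fuse's middle
- lens (a point): centre of the front of the camera's lens, inside a 64 mm ring light, facing up and slanting towards the robot. z is the lens axis, pointing out of the lens, 0.2 to 0.55 rad from vertical; y lies along the camera's tilt axle (level, the 60 mm long side of the camera); x completes the frame. 110 to 180 mm above the bench
- camera_stand: inspection camera's stand: dark base plate 150 x 100 x 14 mm fixed to the bench, a steel column 194 mm high, 65 mm behind the axle (own +x), a clamp on it and a fork holding the black camera, which tilts about the fork's axle (own y). Origin on the bench straight under the axle
- spare_fuse: an identical fuse lying on the bench in front of the robot; leave it. Origin in its middle, 19 mm above the bench
- shroud: black plastic terminal cover 50 x 34 x 17 mm lying in the junction box left of the fuse; leave it. Origin in the middle of its underside
- dish: steel parts dish, 100 mm across and 28 mm high, with the two nuts in it; leave it. Origin under its centre
- multimeter: multimeter lying on the bench, 85 x 170 x 42 mm; leave it. Origin under its centre
- screwdriver: screwdriver lying on the bench in front of the robot; leave it
- spray_can: spray can 52 mm across, 150 mm high, standing right beside the camera stand; leave it. Origin under its centre
Not all that is in view belongs to the job. Leave any blue or red look-alike of the fuse alone.

How it is judged:
On the way:
1. the fuse has been lifted clear above its studs in the gripper (z of fuse in the frame of junction_box above 0.075 m and contact force between fuse and the fingers above 1 N and contact force between fuse and junction_box below 0.05 N), for 0.1 s.
At the end, for the whole second after the job is handed in: Held still by the gripper alone for the last second: fuse middle within 15 mm of the lens axis both ways, tags 100 to 140 mm from the lens, underside to the lens, square and parallel to the tilt axle within 0.14 rad (8 degrees); box and camera untouched by it, lens within 8 mm of its setting (z of fuse in the frame of lens between 0.1025 and 0.1425 m and x of fuse in the frame of lens between -0.015 and 0.015 m and y of fuse in the frame of lens between -0.015 and 0.015 m and angle between the z axis of fuse and the z axis of lens, either way round below 0.14 rad and angle between the y axis of fuse and the y axis of lens, either way round below 0.14 rad and angle between fuse's own z axis and vertical below 1.2 rad and contact force between fuse and the fingers above 1 N and contact force between fuse and junction_box below 0.05 N and contact force between each of fuse, the arm, the fingers and camera_stand below 0.05 N and linear speed of fuse below 0.02 m/s and angular speed of fuse below 0.15 rad/s and distance of lens from where it was at the start of the episode below 0.008 m); the arm keeps its last pose, push and grip.
It fails at once if the camera is knocked out of its setting (lens moved more than 8 mm) (distance of lens from where it was at the start of the episode above 0.008 m).
It fails at once if a thing to be left alone is moved by more than 30 mm (distance of any of spare_fuse, shroud, dish, multimeter, screwdriver, spray_can from where it was at the start of the episode above 0.03 m).
It also fails if it takes over 45 s, if anything falls off the work surface, if the arm or the gripper's body presses on something with over 40 N, if the wrist force passes 120 N, or if a joint passes its speed limit or range.

### The arm

A 6-joint arm with a two-finger parallel gripper is mounted at the origin on the work surface. World frame = base frame: x ahead of the robot, y to its left, z up, the work surface at z = 0. Lengths are in m, angles in rad, forces in N, time in s.
With the tool pointing down it reaches from about 0.375 to 0.9 m from the base axis. Payload 3.1 kg.
Tool frame: the origin (TCP) lies on the centre line of the jaws, within the pads' length; the fingertips stand 14 mm ahead of it and the grasp point (between the pads) lies 5 mm behind it; z points along the fingers, y is the line along which they close (so a half turn about z gives the same grasp; the last joint's range is limited). The gripper opens to 87 mm and grips with 3 to 60 N. Pads are 19 mm wide; open, the fingers measure 117 mm over their backs; the gripper's body (75 mm by 190 mm) begins 51 mm behind the grasp point.
Start: joints at [1.073, 0.527, 1.433, -0, 1.181, -0.178], TCP at [0.196, 0.593, 0.237] pointing down, gripper open.
Joint ranges: [-3.08, 3.08], [-0.75, 2.2], [0.22, 2.44], [-1.43, 4.57], [0, 2.65], [-2.85, 2.85]. Speed limits (rad/s): [2.79, 2.79, 3.14, 3.14, 3.14, 3.14].

### API

Orientations are given as a unit quaternion [x, y, z, w].
In Python, from rig import robot gives the robot as it stands.
- The arm moves only by the tool move_arm, never from a script. Its argument "commands" is a list of rows, each an object with "hand": the finger opening in cm, from 0 to 8.7; "travel": the shift along the tool's x, y, z in cm, a list of three; "twist": the turn, a rotation vector about the tool's x, y, z in degrees, a list of three. In form: [{"hand": hand, "travel": [dx, dy, dz], "twist": [wx, wy, wz]}, ...]. A call has 1 to 5 rows; each row shifts and turns the commanded pose from where the row before left it, along the tool's axes as they then stand; what a row does not reach is not made up. A row lasts 1/12 s, in which the tool goes at most 41.7 mm and 7.16 degrees, less where a joint would pass 70% of its speed; a pose out of reach is approached as far as the arm can. A call is refused whole if a number of a shift passes 4.17 or a number of a turn 7.16, either way. A call with a gripper value outside its range is refused whole. The fingers move at their own pace and stop on an object; "force" is the grip in N (left out, the last holds). Time passes only in rows, so rows that do not move let the fingers close. It gives the time, the measured TCP pose, the force, the opening and the grip force at its end, in the units of the state.
- robot.get_obs(): the state, without advancing time (a new reading comes with each control period).
- robot.camera(name): name is "side" or "top" or "wrist"; returns a dict with "frame" (400x640x3 uint8, red, green, blue), "fov_y" (degrees; the focal length in pixels is half the picture's height over the tangent of half this angle, whatever the lens; pixels are square), "cx", "cy" (the principal point, pixels), "extrinsics" (4x4, takes a point from camera to world coordinates); the wrist camera has in their place "T_tool_cam" (4x4, takes a point from camera to tool coordinates, whose origin is the TCP and whose axes are the flange's). Camera axes: x right, y down, z forward; pixel columns grow to the right and rows downward; lengths in m; the calibration is good to about 2 mm. A picture is of the moment at which its call begins: read the wrist's pose just before it. There is no depth.
- robot.hand_in(): hands the job in; it is judged then, once.
The state is a dict: "time": time; "q": joint angles; "joint_velocities": joint speeds; "joint_torque": joint torques, N m; "position": TCP position; "tool_rot": TCP orientation; "ft_force": force on the tool from outside, world axes, zero at the start; "moment": the same for the moment, N m; "grip_width": finger opening in m; "grip_force": force on a finger pad.
Only numpy, scipy, OpenCV 4.12 (cv2) and the standard library are available. Lean on these libraries where they do the work, as an engineer would, in place of code of your own. Each camera call takes 0.05 s, during which the arm holds its last target. There are 200 camera calls.

## Working session

There is one attempt and no reset: what is moved stays moved. The work goes in short steps, Python scripts to look and compute and a tool call to move; the robot and the scene stay as the last step left them, time stands still between calls to the robot, and variables do not carry over. Pictures are saved under pics/ and viewed, at most 10 in all, crops included, and the job is handed in when it is done.

Besides the shell and the picture viewer there is one more tool, called as name([rows], argument=value, ...), one row to a line, values as JSON. move_arm: Moves the arm, as the interface text tells. Its arguments: {"type":"object","properties":{"commands":{"type":"array"},"force":{"type":"number"}},"required":["commands"]}

```bash
mkdir -p pics; ls; cat > h.py <<'E'
import numpy as np, cv2
from scipy.spatial.transform import Rotation as R
from rig import robot
def snap(name,fn=None):
    o=robot.get_obs(); c=robot.camera(name); im=c["frame"]
    if fn: cv2.imwrite(f"pics/{fn}.png",im[:,:,::-1])
    if name=="wrist":
        T=np.eye(4);T[:3,:3]=R.from_quat(o["tool_rot"]).as_matrix();T[:3,3]=o["position"]
        E=T@np.array(c["T_tool_cam"])
    else: E=np.array(c["extrinsics"])
    f=im.shape[0]/2/np.tan(np.radians(c["fov_y"])/2)
    return dict(im=im,E=E,f=f,cx=c["cx"],cy=c["cy"])
def ray(c,u,v):
    d=c["E"][:3,:3]@np.array([(u-c["cx"])/c["f"],(v-c["cy"])/c["f"],1]); return c["E"][:3,3],d/np.linalg.norm(d)
def onz(c,u,v,z):
    o,d=ray(c,u,v); return o+d*(z-o[2])/d[2]
def tri(*rs):
    A=sum(np.eye(3)-np.outer(d,d) for o,d in rs); b=sum((np.eye(3)-np.outer(d,d))@o for o,d in rs)
    p=np.linalg.solve(A,b); return p,[np.linalg.norm((np.eye(3)-np.outer(d,d))@(p-o))*1e3 for o,d in rs]
def proj(c,p):
    q=c["E"][:3,:3].T@(np.asarray(p)-c["E"][:3,3]); return c["f"]*q[0]/q[2]+c["cx"],c["f"]*q[1]/q[2]+c["cy"]
E
python3 - <<'E'
from h import *
import pickle
for n in ("top","side","wrist"):
    c=snap(n,n+"0"); pickle.dump(c,open(n+"0.pkl","wb")); print(n,c["f"],c["cx"],c["cy"],np.round(c["E"],3).tolist())
print(robot.get_obs())
E
```

```text
pics
top 412.9881813848263 315.0815889846021 199.50599012106497 [[0.0, -0.985, 0.172, 0.371], [-1.0, -0.001, -0.002, 0.098], [0.003, -0.172, -0.985, 1.162], [0.0, 0.0, 0.0, 1.0]]
side 441.1214085237897 320.5330718371981 195.765511050694 [[-1.0, -0.001, 0.022, 0.502], [-0.015, 0.755, -0.656, 1.088], [-0.016, -0.656, -0.755, 1.216], [0.0, 0.0, 0.0, 1.0]]
wrist 307.70557145444286 320.00902234718467 199.06517149784614 [[0.314, 0.921, 0.233, 0.135], [0.95, -0.304, -0.079, 0.613], [-0.002, 0.246, -0.969, 0.385], [0.0, 0.0, 0.0, 1.0]]
{'time': 0.15, 'q': array([ 1.07250802e+00,  5.28239381e-01,  1.43360584e+00, -2.66052834e-05,
        1.18139841e+00, -1.78483875e-01]), 'joint_velocities': array([-2.13680558e-04, -2.02526187e-03, -3.19899499e-03,  4.09521432e-04,
       -3.75902840e-05,  1.23851655e-03]), 'joint_torque': array([ 1.00789908e-03, -4.40429235e+01, -1.76843369e+01,  6.33486919e-02,
        5.52282238e-02, -8.45684576e-05]), 'position': array([0.19619628, 0.59284069, 0.23580523]), 'tool_rot': array([ 1.59216621e-01,  9.87243327e-01, -7.82761674e-04, -2.62428891e-04]), 'ft_force': array([-0.5152848 ,  0.22170948,  0.79577058]), 'moment': array([-0.04452063, -0.12292894,  0.0253329 ]), 'grip_force': 0.0, 'grip_width': 0.08686212847591213}
```

View pics/top0.png

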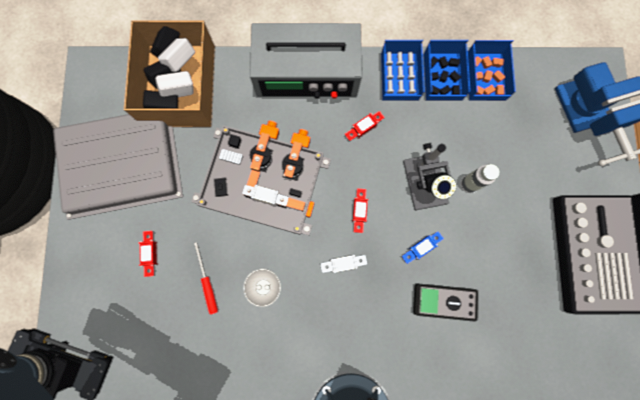

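View pics/side0.png

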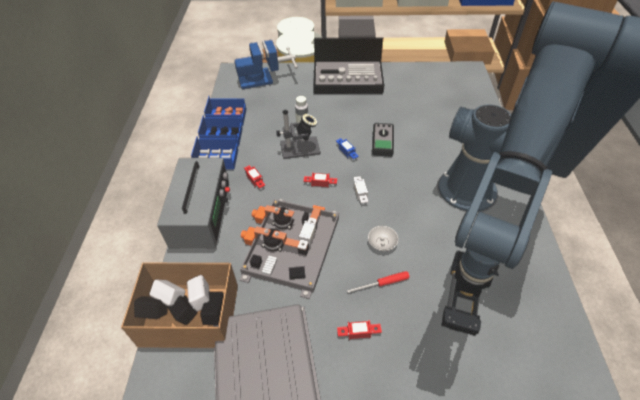

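The top view shows the box around (262,178) with the white fuse at about (267,195), and the camera's ring lens at (444,186) with the spray can at its right. The spare fuse is at (344,263). In the side view the fuse is at about (307,233) and the ring at (309,121). Next: rough positions from these two views.

```bash
cat >> h.py <<'E'
def blobs(im,mask,x0,y0,x1,y1,amin=15):
    m=np.zeros(mask.shape,np.uint8); m[y0:y1,x0:x1]=mask[y0:y1,x0:x1]
    n,l,s,c=cv2.connectedComponentsWithStats(m); out=[]
    for i in range(1,n):
        if s[i,4]>=amin:
            cs,_=cv2.findContours((l==i).astype(np.uint8),cv2.RETR_EXTERNAL,cv2.CHAIN_APPROX_NONE)
            out.append((c[i],s[i],cv2.minAreaRect(cs[0]),cs[0]))
    return out
E
python3 - <<'E'
from h import *
import pickle
T=pickle.load(open("top0.pkl","rb"));S=pickle.load(open("side0.pkl","rb"))
def white(im): return ((im.min(2)>170)).astype(np.uint8)
for n,c,b in (("T",T,(235,170,310,220)),("S",S,(285,205,335,255)),("Tring",T,(400,140,480,210)),("Sring",S,(285,105,325,135))):
    for q in blobs(c["im"],white(c["im"]),*b,amin=8): print(n,np.round(q[0],1),q[1],np.round(q[2][0],1),np.round(q[2][1],1),round(q[2][2]))
print(tri(ray(T,267,195),ray(S,307,233)))
print(tri(ray(T,444,186),ray(S,309.5,121)))
for p in((248,190),(288,201),(228,124),(327,158),(198,197),(306,233)): print(onz(T,*p,0.04).round(3))
a=cv2.resize(T["im"][130:240,380:510],None,fx=3,fy=3,interpolation=2);b=cv2.resize(S["im"][85:165,260:340],None,fx=4,fy=4,interpolation=2)
H=330;cv2.imwrite("pics/z.png",np.hstack([a,cv2.resize(b,(400,330))])[:,:,::-1])
E
```

```text
T [277.9 191.3] [241 172  69  34 906] [275.9 191. ] [30.1 69.7] 82
T [269.  212.5] [235 197  69  23 763] [269.4 213.5] [66.8 18.8] 15
S [307.5 228.4] [299 218  17  21 223] [307.5 227.5] [11.4 22.4] 21
S [302.5 243.8] [298 240  10   9  61] [302.6 243.9] [7.9 8.2] 18
Tring [428.1 149.9] [427 149   3   3   8] [428. 150.] [2. 2.] 90
Tring [478.1 174.2] [477 167   3  14  22] [478.  173.5] [13.  2.] 90
Tring [443.9 186.7] [432 176  25  23 257] [443.8 186.8] [21.9 24. ] 45
Sring [301.2 106.8] [296 105  11   4  24] [301.  106.5] [ 3. 10.] 90
Sring [304.8 116.9] [303 114   6   8  14] [305.  116.9] [4.3 7.3] 16
Sring [314.9 120.2] [313 117   4   7  15] [314.8 119.9] [6.2 2.6] 81
(array([0.57897342, 0.2284568 , 0.04004122]), [np.float64(0.977786144222033), np.float64(0.9777861442218541)])
(array([ 0.58356247, -0.23196169,  0.13317754]), [np.float64(2.7637365323726164), np.float64(2.763736532372756)])
[0.594 0.281 0.04 ]
[0.563 0.17  0.04 ]
[0.786 0.344 0.04 ]
[0.686 0.062 0.04 ]
[0.574 0.419 0.04 ]
[0.475 0.12  0.04 ]
```

View pics/z.png

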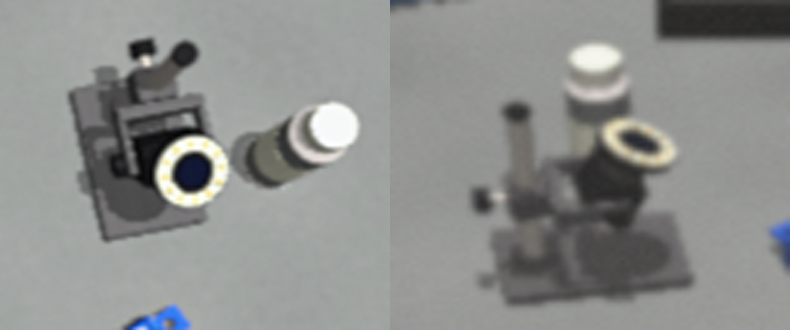

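The ring in these crops sits at top (444.3,187.3) and side (310,119.4). The stand is yawed roughly +13°, with the column behind. I'll write a row planner, then move above the fuse.

```bash
cat >> h.py <<'E'
def plan(p,Rm,n,start=None):
    "rows from the present (or start) pose to p,Rm; prints travel cm / twist deg"
    o=robot.get_obs(); p0,R0=(np.array(o["position"]),R.from_quat(o["tool_rot"])) if start is None else start
    rv=(R0.inv()*R.from_matrix(Rm)).as_rotvec()/n; Q=R0; pc=p0
    for i in range(n):
        t=np.round(Q.inv().apply((p-p0)*(i+1)/n+p0-pc)*100,2); w=np.round(np.degrees(rv),2)
        pc=pc+Q.apply(t/100); Q=Q*R.from_rotvec(np.radians(w)); print(t.tolist(),w.tolist())
    return pc,Q
def down(yaw_y):
    "tool down with tool y at this yaw (deg)"
    y=np.array([np.cos(np.radians(yaw_y)),np.sin(np.radians(yaw_y)),0]); z=np.array([0,0,-1.]); return np.c_[np.cross(y,z),y,z]
E
python3 -c "
from h import *
plan(np.array([.575,.228,.25]),down(-15.6),15)"
```

```text
[-3.16, -1.52, -0.09] [-0.01, 0.0, 5.82]
[-3.3, -1.18, -0.1] [-0.01, 0.0, 5.82]
[-3.4, -0.85, -0.09] [-0.01, 0.0, 5.82]
[-3.47, -0.49, -0.09] [-0.01, 0.0, 5.82]
[-3.51, -0.15, -0.1] [-0.01, 0.0, 5.82]
[-3.5, 0.22, -0.09] [-0.01, 0.0, 5.82]
[-3.46, 0.57, -0.09] [-0.01, 0.0, 5.82]
[-3.38, 0.91, -0.1] [-0.01, 0.0, 5.82]
[-3.28, 1.26, -0.09] [-0.01, 0.0, 5.82]
[-3.13, 1.57, -0.09] [-0.01, 0.0, 5.82]
[-2.95, 1.89, -0.1] [-0.01, 0.0, 5.82]
[-2.75, 2.18, -0.09] [-0.01, 0.0, 5.82]
[-2.51, 2.45, -0.09] [-0.01, 0.0, 5.82]
[-2.25, 2.69, -0.09] [-0.01, 0.0, 5.82]
[-1.97, 2.9, -0.09] [-0.01, 0.0, 5.82]
```

move_arm([
  {"hand": 8.7, "travel": [-3.2, -1.5, -0.1], "twist": [0, 0, 5.8]},
  {"hand": 8.7, "travel": [-3.3, -1.2, -0.1], "twist": [0, 0, 5.8]},
  {"hand": 8.7, "travel": [-3.4, -0.8, -0.1], "twist": [0, 0, 5.8]},
  {"hand": 8.7, "travel": [-3.5, -0.5, -0.1], "twist": [0, 0, 5.8]},
  {"hand": 8.7, "travel": [-3.5, -0.2, -0.1], "twist": [0, 0, 5.8]},
])

```text
time: 0.57
position: [0.3239, 0.4702, 0.2413]
tool_rot: [0.403, 0.915, -0.0, -0.0]
ft_force: [0.2, 0.3, 0.8]
grip_width: 0.087
grip_force: 0.0
```

move_arm([
  {"hand": 8.7, "travel": [-3.5, 0.2, -0.1], "twist": [0, 0, 5.8]},
  {"hand": 8.7, "travel": [-3.5, 0.6, -0.1], "twist": [0, 0, 5.8]},
  {"hand": 8.7, "travel": [-3.4, 0.9, -0.1], "twist": [0, 0, 5.8]},
  {"hand": 8.7, "travel": [-3.3, 1.3, -0.1], "twist": [0, 0, 5.8]},
  {"hand": 8.7, "travel": [-3.1, 1.6, -0.1], "twist": [0, 0, 5.8]},
])

```text
time: 0.98
position: [0.4516, 0.3485, 0.2464]
tool_rot: [0.62, 0.785, -0.0, -0.0]
ft_force: [0.8, 0.2, -0.9]
grip_width: 0.0867
grip_force: 0.0
```

move_arm([
  {"hand": 8.7, "travel": [-3, 1.9, -0.1], "twist": [0, 0, 5.8]},
  {"hand": 8.7, "travel": [-2.8, 2.2, -0.1], "twist": [0, 0, 5.8]},
  {"hand": 8.7, "travel": [-2.5, 2.5, -0.1], "twist": [0, 0, 5.8]},
  {"hand": 8.7, "travel": [-2.3, 2.7, -0.1], "twist": [0, 0, 5.8]},
  {"hand": 8.7, "travel": [-2, 2.9, -0.1], "twist": [0, 0, 5.8]},
])

```text
time: 1.4
position: [0.5794, 0.2259, 0.2513]
tool_rot: [0.797, 0.604, -0.0, -0.0]
ft_force: [-0.1, 0.9, -0.8]
grip_width: 0.0868
grip_force: 0.0
```

move_arm([
  {"hand": 8.7, "travel": [0, 0, 0], "twist": [0, 0, 0]},
  {"hand": 8.7, "travel": [0, 0, 0], "twist": [0, 0, 0]},
])

```text
time: 1.57
position: [0.5796, 0.2256, 0.251]
tool_rot: [0.796, 0.605, -0.0, -0.0]
ft_force: [-0.2, 0.2, -0.6]
grip_width: 0.0872
grip_force: 0.0
```

```bash
python3 - <<'E'
from h import *
import pickle
c=snap("wrist","w1"); pickle.dump(c,open("w1.pkl","wb")); o=robot.get_obs(); print(o["time"],o["position"],R.from_quat(o["tool_rot"]).as_matrix().round(3).tolist(),o["q"].round(2))
E
```

```text
1.6167 [0.57828682 0.22678275 0.2509083 ] [[0.265, 0.964, -0.002], [0.964, -0.265, 0.0], [-0.0, -0.002, -1.0]] [0.19 0.51 1.43 0.   1.21 0.46]
```

View pics/w1.png

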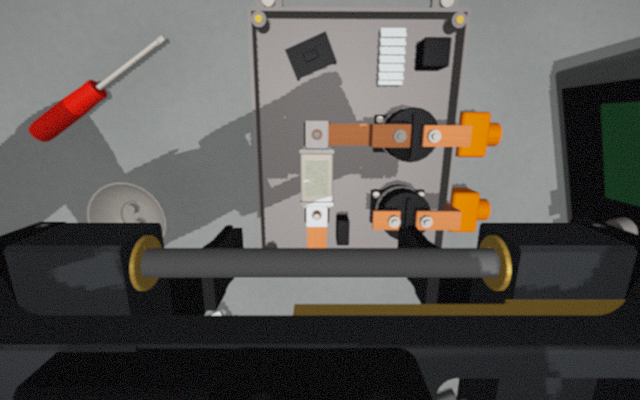

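The wrist view shows the fuse with its block at about (317,176), stud ends at (317,134) and (316,215), and the jaws to either side. I'll shift sideways for a second view, which gives the heights, and compute the present estimate.

```bash
cat >> h.py <<'E'
def fuse(c,x0,y0,x1,y1,vb=105):
    "block top: low-saturation bright blob; returns rect"
    im=c["im"]; hsv=cv2.cvtColor(im,cv2.COLOR_RGB2HSV)
    return im[y0:y1,x0:x1],hsv[y0:y1,x0:x1]
E
python3 - <<'E'
from h import *
import pickle
c=pickle.load(open("w1.pkl","rb")); im=c["im"]
for p in((317,134),(316,215)): print(onz(c,*p,0.056).round(4))
print(onz(c,317,176,0.0625).round(4))
for r in (160,176,195,134,215): print(r,im[r,290:345].mean(1).astype(int).tolist())
print(im[110:235,317].mean(1).astype(int).tolist())
E
```

```text
[0.5925 0.2767 0.056 ]
[0.5664 0.1876 0.056 ]
[0.5803 0.2329 0.0625]
160 [111, 115, 112, 112, 112, 116, 115, 114, 109, 118, 138, 170, 187, 193, 193, 189, 187, 189, 188, 190, 188, 187, 190, 189, 188, 188, 192, 191, 187, 186, 189, 187, 187, 187, 186, 187, 187, 185, 190, 195, 194, 181, 154, 127, 112, 112, 112, 112, 115, 115, 115, 111, 115, 113, 112]
176 [163, 163, 163, 161, 156, 150, 145, 137, 124, 112, 134, 165, 183, 191, 190, 184, 182, 185, 183, 182, 181, 181, 182, 179, 182, 182, 179, 180, 181, 183, 181, 178, 178, 181, 183, 179, 180, 181, 187, 192, 189, 176, 150, 121, 108, 111, 112, 109, 114, 112, 113, 123, 135, 149, 162]
195 [111, 122, 129, 135, 145, 148, 156, 158, 164, 158, 159, 162, 179, 186, 186, 187, 183, 180, 179, 179, 184, 182, 182, 182, 182, 182, 183, 186, 183, 185, 186, 180, 181, 182, 180, 180, 181, 181, 185, 190, 191, 183, 167, 157, 158, 162, 164, 160, 161, 161, 160, 160, 160, 160, 163]
134 [111, 114, 117, 109, 115, 114, 117, 114, 112, 116, 114, 114, 112, 97, 88, 130, 170, 181, 183, 177, 174, 161, 138, 134, 147, 156, 157, 159, 157, 144, 129, 139, 162, 179, 183, 180, 183, 172
[... 282 characters left out ...]
115, 135, 160, 162, 160, 158, 158, 143, 96, 43, 25, 20, 21, 34, 24, 30, 26]
[117, 117, 115, 113, 115, 120, 115, 116, 114, 119, 146, 170, 183, 183, 183, 182, 183, 184, 174, 152, 126, 133, 148, 158, 159, 150, 151, 145, 132, 144, 169, 181, 182, 179, 185, 183, 182, 173, 149, 149, 177, 184, 179, 167, 172, 189, 195, 194, 197, 197, 191, 183, 181, 181, 180, 182, 182, 182, 184, 181, 183, 180, 178, 178, 182, 180, 180, 178, 178, 181, 179, 178, 179, 181, 178, 180, 180, 182, 181, 182, 177, 178, 181, 180, 181, 186, 185, 187, 189, 203, 210, 197, 195, 219, 224, 220, 219, 222, 224, 214, 174, 114, 81, 123, 182, 207, 207, 200, 199, 201, 215, 222, 225, 225, 222, 222, 211, 183, 158, 156, 157, 156, 159, 158, 159]
```

move_arm([
  {"hand": 8.7, "travel": [3.5, 0, 0], "twist": [0, 0, 0]},
  {"hand": 8.7, "travel": [3.5, 0, 0], "twist": [0, 0, 0]},
  {"hand": 8.7, "travel": [0, 0, 0], "twist": [0, 0, 0]},
  {"hand": 8.7, "travel": [0, 0, 0], "twist": [0, 0, 0]},
])

```text
time: 1.95
position: [0.5953, 0.2977, 0.251]
tool_rot: [0.793, 0.609, -0.001, -0.0]
ft_force: [0.7, -0.7, 0.3]
grip_width: 0.087
grip_force: 0.0
```

```bash
python3 - <<'E'
from h import *
import pickle
c=snap("wrist","w2"); pickle.dump(c,open("w2.pkl","wb")); o=robot.get_obs(); print(o["time"],o["position"])
a=pickle.load(open("w1.pkl","rb"))
f=lambda i,x0,y0,x1,y1:cv2.resize(i[y0:y1,x0:x1],(400,560),interpolation=cv2.INTER_NEAREST)
u,v=proj(c,(.578,.228,.0625)); u,v=int(u),int(v); print(u,v)
cv2.imwrite("pics/fz.png",np.hstack([f(a["im"],267,106,367,246),f(c["im"],u-50,v-70,u+50,v+70)])[:,:,::-1])
E
```

```text
2.0 [0.59516069 0.29637028 0.25101507]
319 242
```

View pics/fz.png

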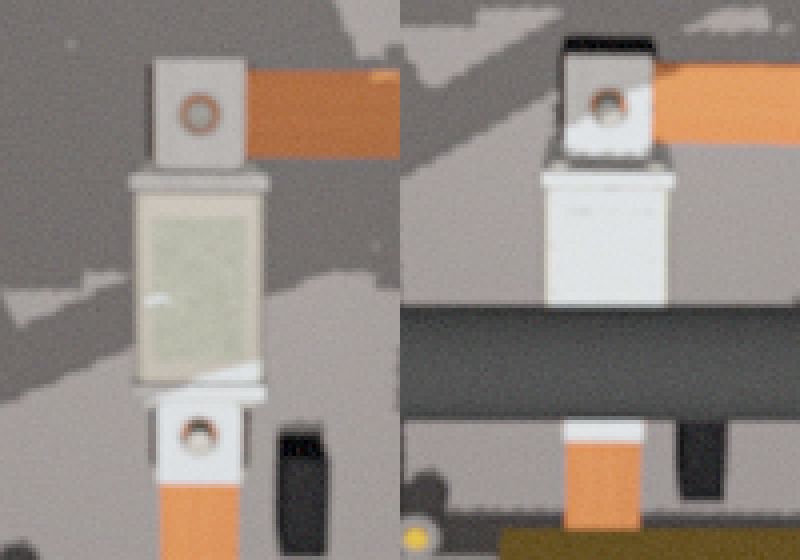

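View 1 puts the far stud at (317.0,134.8), the near stud at (316.5,215.2) and the far end-plate corners at (299.3,149.5) and (334.3,149.5). View 2 puts the far stud at (321.3,198.8) and the plate corners at (304.3,214.8) and (338,214.8). These can be triangulated.

```bash
python3 - <<'E'
from h import *
import pickle
a=pickle.load(open("w1.pkl","rb"));b=pickle.load(open("w2.pkl","rb"));t=pickle.load(open("top0.pkl","rb"))
for p,q in (((317,134.8),(321.3,198.8)),((299.3,149.5),(304.3,214.8)),((334.3,149.5),(338,214.8))):
    x,e=tri(ray(a,*p),ray(b,*q)); print(x.round(4),np.round(e,1))
for c,l in ((a,((317,134.8,.056),(316.5,215.2,.056),(299.3,149.5,.0635),(334.3,149.5,.0635),(301.0,200,.0625),(332.5,200,.0625))),(b,((321.3,198.8,.056),(304.3,214.8,.0635),(338,214.8,.0635)))):
    for p in l: print(p,onz(c,*p).round(4))
E
```

```text
[0.5925 0.2756 0.0507] [0.4 0.4]
[0.5703 0.2664 0.0668] [0.3 0.3]
[0.6068 0.2562 0.0655] [0.6 0.6]
(317, 134.8, 0.056) [0.5922 0.2758 0.056 ]
(316.5, 215.2, 0.056) [0.5669 0.1872 0.056 ]
(299.3, 149.5, 0.0635) [0.5697 0.2662 0.0635]
(334.3, 149.5, 0.0635) [0.6063 0.2561 0.0635]
(301.0, 200, 0.0625) [0.5555 0.2112 0.0625]
(332.5, 200, 0.0625) [0.5899 0.2017 0.0625]
(321.3, 198.8, 0.056) [0.5933 0.2768 0.056 ]
(304.3, 214.8, 0.0635) [0.5701 0.2654 0.0635]
(338, 214.8, 0.0635) [0.6073 0.2554 0.0635]
```

move_arm([
  {"hand": 5.8, "travel": [-3.3, 0, 0], "twist": [0, 0, 0.4]},
  {"hand": 5.8, "travel": [-3.3, 0, 0], "twist": [0, 0, 0]},
  {"hand": 5.8, "travel": [0, 0, 4], "twist": [0, 0, 0]},
  {"hand": 5.8, "travel": [0, 0, 4], "twist": [0, 0, 0]},
  {"hand": 5.8, "travel": [0, 0, 4], "twist": [0, 0, 0]},
])

```text
time: 2.42
position: [0.5788, 0.2302, 0.1319]
tool_rot: [0.797, 0.603, 0.001, 0.001]
ft_force: [-0.2, 0.7, -1.0]
grip_width: 0.0628
grip_force: 0.0
```

move_arm([
  {"hand": 5.8, "travel": [0, 0, 0], "twist": [0, 0, 0]},
  {"hand": 5.8, "travel": [0, 0, 0], "twist": [0, 0, 0]},
])

```text
time: 2.58
position: [0.5768, 0.2304, 0.1297]
tool_rot: [0.797, 0.604, -0.003, -0.001]
ft_force: [-0.3, -0.8, -0.1]
grip_width: 0.0588
grip_force: 0.0
```

```bash
cat >> h.py <<'E'
def pose(n=6):
    P=[];Q=[]
    for i in range(n):
        o=robot.get_obs();P.append(o["position"]);Q.append(o["tool_rot"]);robot.camera("top")
    m=R.from_quat(Q).mean(); print(round(o["time"],2),np.mean(P,0).round(4),np.std(P,0).round(4),m.as_matrix().round(4).tolist(),o["q"].round(2),o["grip_width"],o["grip_force"]); return np.mean(P,0),m
E
python3 - <<'E'
from h import *
p,m=pose(); print(m.inv().apply(np.array([.5795,.231,.0435])-p)*100, np.degrees(m.as_matrix()[:2,1]))
E
```

```text
2.83 [0.5801 0.2314 0.1333] [0.0016 0.0005 0.0019] [[0.2708, 0.9626, 0.0023], [0.9626, -0.2708, 0.0004], [0.001, 0.0021, -1.0]] [ 0.2   0.65  1.52 -0.    0.96  0.48] 0.05799494305702111 0.0
[-0.06415586 -0.06138976  8.98470986] [ 55.15489694 -15.51545921]
```

move_arm([
  {"hand": 5.8, "travel": [0, 0, 3], "twist": [0, 0, 0]},
  {"hand": 5.8, "travel": [0, 0, 2.5], "twist": [0, 0, 0]},
  {"hand": 5.8, "travel": [0, 0, 2], "twist": [0, 0, 0]},
  {"hand": 5.8, "travel": [0, 0, 1.3], "twist": [0, 0, 0]},
  {"hand": 5.8, "travel": [0, 0, 0], "twist": [0, 0, 0]},
], force=30)

```text
time: 3.3
position: [0.5781, 0.2311, 0.0419]
tool_rot: [0.797, 0.604, -0.002, -0.001]
ft_force: [-0.4, 0.3, -0.6]
grip_width: 0.0579
grip_force: 0.0
```

move_arm([
  {"hand": 3, "travel": [0, 0, 0], "twist": [0, 0, 0]},
  {"hand": 3, "travel": [0, 0, 0], "twist": [0, 0, 0]},
  {"hand": 3, "travel": [0, 0, 0], "twist": [0, 0, 0]},
  {"hand": 3, "travel": [0, 0, 0], "twist": [0, 0, 0]},
  {"hand": 3, "travel": [0, 0, 0], "twist": [0, 0, 0]},
], force=30)

```text
time: 3.72
position: [0.5792, 0.2316, 0.0448]
tool_rot: [0.797, 0.604, 0.0, -0.0]
ft_force: [-3.3, 0.1, 3.6]
grip_width: 0.0359
grip_force: 30.0
```

```bash
python3 - <<'E'
from h import *
pose(4); o=robot.get_obs(); print(o["ft_force"],o["moment"])
E
```

```text
3.87 [0.5792 0.2316 0.0448] [0. 0. 0.] [[0.2711, 0.9625, 0.0002], [0.9625, -0.2711, 0.0005], [0.0005, 0.0, -1.0]] [0.2  0.78 1.57 0.   0.8  0.48] 0.03576011324928219 29.9991365801543
[-2.04903828  1.60640921  6.43336707] [ 0.00574395  0.50450193 -0.05332697]
```

Gripped at 36 mm width with 30 N. Lifting straight up.

move_arm([
  {"hand": 3, "travel": [0, 0, -0.8], "twist": [0, 0, 0]},
  {"hand": 3, "travel": [0, 0, -1.2], "twist": [0, 0, 0]},
  {"hand": 3, "travel": [0, 0, -2], "twist": [0, 0, 0]},
  {"hand": 3, "travel": [0, 0, -3], "twist": [0, 0, 0]},
  {"hand": 3, "travel": [0, 0, -4], "twist": [0, 0, 0]},
], force=40)

```text
time: 4.33
position: [0.5773, 0.2305, 0.1525]
tool_rot: [0.797, 0.604, -0.003, -0.001]
ft_force: [0.7, -0.6, -2.6]
grip_width: 0.0356
grip_force: 40.0
```

move_arm([
  {"hand": 3, "travel": [0, 0, -4], "twist": [0, 0, 0]},
  {"hand": 3, "travel": [0, 0, -4], "twist": [0, 0, 0]},
  {"hand": 3, "travel": [0, 0, -4], "twist": [0, 0, 0]},
  {"hand": 3, "travel": [0, 0, -4], "twist": [0, 0, 0]},
  {"hand": 3, "travel": [0, 0, 0], "twist": [0, 0, 0]},
])

```text
time: 4.75
position: [0.5839, 0.2322, 0.3245]
tool_rot: [0.797, 0.604, 0.009, 0.004]
ft_force: [2.4, 0.8, -2.1]
grip_width: 0.0355
grip_force: 40.0
```

```bash
python3 - <<'E'
from h import *
p,m=pose(6); o=robot.get_obs(); print(o["ft_force"],o["moment"])
for q in ((.53,-.09,.33),(.48,-0.12,.36)):
  print(np.array(q)-p)
plan(np.array([.50,-.05,.33]),down(13-0),12,(p,m))
E
```

```text
5.0 [0.5801 0.2313 0.3164] [0.0023 0.0005 0.0047] [[0.271, 0.9626, 0.005], [0.9626, -0.271, 0.0008], [0.0021, 0.0046, -1.0]] [ 0.2   0.45  1.35 -0.    1.35  0.48] 0.03568152942105382 39.99947229400277
[ 0.07811678 -0.52721895 -3.88319414] [-0.08038995  0.05613932 -0.00929896]
[-0.05005878 -0.32132129  0.01358778]
[-0.10005878 -0.35132129  0.04358778]
[-2.44, -0.01, -0.12] [0.02, -0.0, -2.39]
[-2.43, -0.1, -0.12] [0.02, -0.0, -2.39]
[-2.43, -0.21, -0.12] [0.02, -0.0, -2.39]
[-2.42, -0.31, -0.11] [0.02, -0.0, -2.39]
[-2.4, -0.42, -0.12] [0.02, -0.0, -2.39]
[-2.38, -0.51, -0.12] [0.02, -0.0, -2.39]
[-2.36, -0.61, -0.12] [0.02, -0.0, -2.39]
[-2.33, -0.7, -0.11] [0.02, -0.0, -2.39]
[-2.3, -0.81, -0.12] [0.02, -0.0, -2.39]
[-2.27, -0.9, -0.12] [0.02, -0.0, -2.39]
[-2.23, -0.99, -0.12] [0.02, -0.0, -2.39]
[-2.18, -1.09, -0.11] [0.02, -0.0, -2.39]
```

```bash
python3 - <<'E'
from h import *
plan(np.array([.56,-.27,.32]),down(13),15,(np.array([.579,.2315,.315]),R.from_matrix(down(-15.7))))
E
```

```text
[-3.25, 0.78, -0.03] [0.0, 0.0, -1.91]
[-3.28, 0.68, -0.04] [0.0, 0.0, -1.91]
[-3.3, 0.56, -0.03] [0.0, 0.0, -1.91]
[-3.31, 0.46, -0.03] [0.0, 0.0, -1.91]
[-3.33, 0.34, -0.04] [0.0, 0.0, -1.91]
[-3.34, 0.23, -0.03] [0.0, 0.0, -1.91]
[-3.34, 0.12, -0.03] [0.0, 0.0, -1.91]
[-3.35, 0.01, -0.04] [0.0, 0.0, -1.91]
[-3.34, -0.1, -0.03] [0.0, 0.0, -1.91]
[-3.34, -0.21, -0.03] [0.0, 0.0, -1.91]
[-3.33, -0.33, -0.04] [0.0, 0.0, -1.91]
[-3.32, -0.44, -0.03] [0.0, 0.0, -1.91]
[-3.3, -0.54, -0.03] [0.0, 0.0, -1.91]
[-3.28, -0.66, -0.04] [0.0, 0.0, -1.91]
[-3.26, -0.76, -0.03] [0.0, 0.0, -1.91]
```

move_arm([
  {"hand": 3, "travel": [-3.2, 0.8, 0], "twist": [0, 0, -1.9]},
  {"hand": 3, "travel": [-3.3, 0.7, 0], "twist": [0, 0, -1.9]},
  {"hand": 3, "travel": [-3.3, 0.6, -0.1], "twist": [0, 0, -1.9]},
  {"hand": 3, "travel": [-3.3, 0.5, 0], "twist": [0, 0, -1.9]},
  {"hand": 3, "travel": [-3.3, 0.3, -0.1], "twist": [0, 0, -1.9]},
])

```text
time: 5.47
position: [0.5727, 0.0633, 0.3133]
tool_rot: [0.744, 0.668, -0.002, -0.002]
ft_force: [0.4, -0.7, -3.5]
grip_width: 0.0356
grip_force: 40.0
```

move_arm([
  {"hand": 3, "travel": [-3.3, 0.2, 0], "twist": [0, 0, -1.9]},
  {"hand": 3, "travel": [-3.3, 0.1, -0.1], "twist": [0, 0, -1.9]},
  {"hand": 3, "travel": [-3.4, 0, 0], "twist": [0, 0, -1.9]},
  {"hand": 3, "travel": [-3.3, -0.1, -0.1], "twist": [0, 0, -1.9]},
  {"hand": 3, "travel": [-3.3, -0.2, 0], "twist": [0, 0, -1.9]},
])

```text
time: 5.88
position: [0.5657, -0.1027, 0.3156]
tool_rot: [0.686, 0.728, -0.001, -0.002]
ft_force: [0.9, -0.5, -4.3]
grip_width: 0.0357
grip_force: 40.0
```

move_arm([
  {"hand": 3, "travel": [-3.3, -0.3, 0], "twist": [0, 0, -1.9]},
  {"hand": 3, "travel": [-3.3, -0.4, -0.1], "twist": [0, 0, -1.9]},
  {"hand": 3, "travel": [-3.3, -0.5, 0], "twist": [0, 0, -1.9]},
  {"hand": 3, "travel": [-3.3, -0.7, 0], "twist": [0, 0, -1.9]},
  {"hand": 3, "travel": [-3.3, -0.8, 0], "twist": [0, 0, -1.9]},
])

```text
time: 6.3
position: [0.5593, -0.2698, 0.3162]
tool_rot: [0.623, 0.782, -0.0, -0.002]
ft_force: [0.3, 0.5, -2.9]
grip_width: 0.036
grip_force: 40.0
```

move_arm([
  {"hand": 3, "travel": [0, 0, 0], "twist": [0, 0, 0]},
  {"hand": 3, "travel": [0, 0, 0], "twist": [0, 0, 0]},
  {"hand": 3, "travel": [0, 0, 0], "twist": [0, 0, 0]},
])

```text
time: 6.55
position: [0.5596, -0.2681, 0.3165]
tool_rot: [0.624, 0.781, 0.0, -0.002]
ft_force: [-0.1, -0.2, -3.6]
grip_width: 0.0357
grip_force: 40.0
```

```bash
cat >> h.py <<'E'
def wsnap(tag):
    import pickle
    p,m=pose(6); c=snap("wrist",tag); k=robot.camera("wrist")
    T=np.eye(4);T[:3,:3]=m.as_matrix();T[:3,3]=p; c["E"]=T@np.array(k["T_tool_cam"]); c["tcp"]=T
    pickle.dump(c,open(tag+".pkl","wb")); return c
E
python3 - <<'E'
from h import *
wsnap("r1")
E
```

```text
6.8 [ 0.5601 -0.2674  0.3176] [0.0003 0.0003 0.0007] [[-0.222, 0.975, -0.0017], [0.975, 0.222, 0.0017], [0.002, -0.0013, -1.0]] [-0.62  0.44  1.34  0.    1.36 -0.85] 0.03553382101032944 39.999472657218575
```

View pics/r1.png

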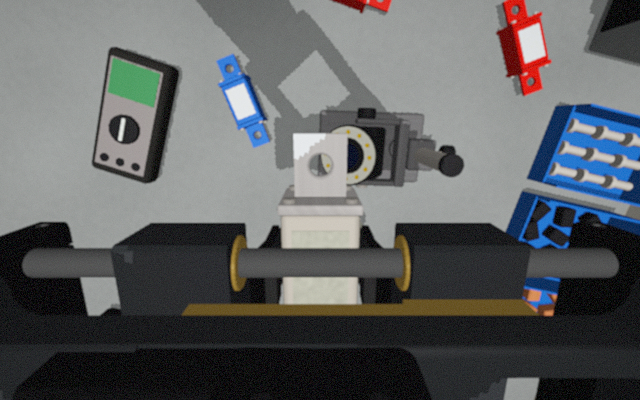

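The ring is at about (352,155), partly hidden by the held fuse's tag. The base plate's long edges and the column (450,162) are to its right. I'll take two unobstructed views from either side.

move_arm([
  {"hand": 3, "travel": [-1, -3, 0], "twist": [0, 0, 0]},
  {"hand": 3, "travel": [-1, -3, 0], "twist": [0, 0, 0]},
  {"hand": 3, "travel": [0, -2, 0], "twist": [0, 0, 0]},
  {"hand": 3, "travel": [0, 0, 0], "twist": [0, 0, 0]},
  {"hand": 3, "travel": [0, 0, 0], "twist": [0, 0, 0]},
])

```text
time: 7.37
position: [0.4863, -0.306, 0.319]
tool_rot: [0.625, 0.781, 0.0, 0.0]
ft_force: [0.3, -1.1, -2.6]
grip_width: 0.0356
grip_force: 40.0
```

```bash
python3 -c "
from h import *
wsnap('r2')"
```

```text
7.62 [ 0.4874 -0.3057  0.3189] [0.0005 0.0002 0.0002] [[-0.2214, 0.9752, 0.0011], [0.9752, 0.2214, -0.0003], [-0.0006, 0.001, -1.0]] [-0.75  0.38  1.46  0.    1.31 -0.98] 0.03589078346130085 39.999590115621686
```

move_arm([
  {"hand": 3, "travel": [-1, 4, 0], "twist": [0, 0, 0]},
  {"hand": 3, "travel": [-1, 4, 0], "twist": [0, 0, 0]},
  {"hand": 3, "travel": [-1, 4, 0], "twist": [0, 0, 0]},
  {"hand": 3, "travel": [-1, 4, 0], "twist": [0, 0, 0]},
  {"hand": 3, "travel": [0, 1, 0], "twist": [0, 0, 0]},
])

```text
time: 8.18
position: [0.6675, -0.3069, 0.3168]
tool_rot: [0.623, 0.782, 0.001, 0.002]
ft_force: [0.6, -0.3, -2.1]
grip_width: 0.0356
grip_force: 40.0
```

move_arm([
  {"hand": 3, "travel": [0, 0, 0], "twist": [0, 0, 0]},
  {"hand": 3, "travel": [0, 0, 0], "twist": [0, 0, 0]},
])

```text
time: 8.35
position: [0.6613, -0.3066, 0.3172]
tool_rot: [0.623, 0.782, -0.0, -0.001]
ft_force: [-0.3, -0.4, -3.4]
grip_width: 0.0356
grip_force: 40.0
```

```bash
python3 - <<'E'
from h import *
import pickle
wsnap('r3'); P=[]
for t in("r2","r3"):
    c=pickle.load(open(t+".pkl","rb")); u,v=proj(c,(.583,-.232,.133)); u,v=int(u),int(v); print(t,u,v)
    x0=min(max(u-80,0),480);y0=max(v-60,0); P.append(cv2.resize(c["im"][y0:y0+120,x0:x0+160],(400,300),interpolation=2)); print(x0,y0)
cv2.imwrite("pics/rr.png",np.hstack(P)[:,:,::-1])
E
```

```text
8.6 [ 0.6604 -0.3072  0.3184] [0.0004 0.0004 0.0007] [[-0.221, 0.9753, -0.0015], [0.9753, 0.221, 0.0004], [0.0007, -0.0014, -1.0]] [-0.59  0.61  1.04 -0.    1.49 -0.81] 0.035918338406035276 39.99939884059131
r2 420 135
340 75
r3 261 96
181 36
```

View pics/rr.png

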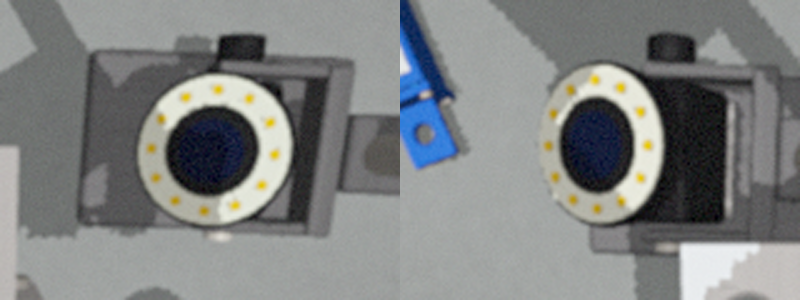

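Both crops (r2 left, r3 right) show the ring whole with 12 yellow LEDs. The crop centres are about (213,149) and (198,145), and the plate edges, clamp and column sit to the right. I'll triangulate the LEDs and fit a plane to them.

```bash
python3 - <<'E'
from h import *
import pickle
def leds(t,u,v):
    c=pickle.load(open(t+".pkl","rb")); im=c["im"].astype(float); x0,y0=u-35,v-35
    w=np.clip(np.minimum(im[...,0],im[...,1])-im[...,2]-25,0,None); w[im[...,0]<130]=0
    sub=w[y0:y0+70,x0:x0+70]; L=[]
    n,l,s,ct=cv2.connectedComponentsWithStats((sub>15).astype(np.uint8))
    for i in range(1,n):
        ys,xs=np.where(l==i)
        if len(ys)<2: continue
        k=sub[ys,xs]; L.append((x0+(xs*k).sum()/k.sum(),y0+(ys*k).sum()/k.sum()))
    return c,np.array(L)
a,A=leds("r2",425,135); b,B=leds("r3",260,94)
print(len(A),len(B)); print(A.round(1).tolist());print(B.round(1).tolist())
def order(L):
    m=L.mean(0); g=np.arctan2(L[:,0]-m[0],-(L[:,1]-m[1])); g=np.where(g<-0.25,g+2*np.pi,g); return L[np.argsort(g)]
A,B=order(A),order(B)
if len(A)==len(B)==12:
  for s in (-1,0,1):
    P=[tri(ray(a,*p),ray(b,*q)) for p,q in zip(A,np.roll(B,s,0))]; X=np.array([p for p,_ in P]); e=np.mean([e[0] for _,e in P])
    c=X.mean(0); U,S,V=np.linalg.svd(X-c); n=V[2]*np.sign(V[2,2]); r=np.linalg.norm(X-c,axis=1)
    print(s,"err",e.round(2),c.round(4),n.round(4),"tilt",np.degrees(np.arccos(n[2])).round(2),"az",np.degrees(np.arctan2(n[1],n[0])).round(2),"r",r.round(4),"rms plane",S[2]/12**.5)
E
```

```text
12 12
[[426.7, 110.4], [413.9, 113.5], [439.3, 114.1], [404.2, 122.1], [447.6, 123.6], [400.1, 133.9], [449.5, 136.4], [401.9, 145.7], [444.3, 148.6], [409.6, 154.8], [433.6, 156.8], [421.2, 158.9]]
[[258.4, 67.5], [248.7, 71.5], [268.8, 70.5], [241.9, 81.1], [276.7, 80.3], [239.8, 93.9], [279.6, 93.7], [242.6, 106.4], [276.7, 106.7], [249.6, 115.4], [269.0, 115.9], [259.2, 119.1]]
-1 err 4.0 [ 0.5822 -0.2304  0.1448] [-0.3199  0.6012  0.7323] tilt 42.92 az 118.02 r [0.0326 0.0266 0.0221 0.0248 0.0297 0.0313 0.0295 0.025  0.0216 0.0233
 0.0294 0.0335] rms plane 0.0005329578064348486
0 err 0.41 [ 0.5822 -0.2312  0.1446] [-0.4445 -0.086   0.8917] tilt 26.92 az -169.05 r [0.0244 0.0245 0.0245 0.0246 0.0245 0.0244 0.0245 0.0245 0.0246 0.0244
 0.0246 0.0245] rms plane 0.00014319239729424917
1 err 3.99 [ 0.5822 -0.232   0.1446] [-0.3568 -0.6845  0.6357] tilt 50.53 az -117.53 r [0.0274 0.0322 0.033  0.0296 0.0238 0.0229 0.0294 0.0353 0.0347 0.0286
 0.0228 0.0226] rms plane 0.00039633639534022286
```

The fit is clean: radius 24.5 mm on all 12 LEDs and 0.14 mm off plane. The lens centre is about (0.582,-0.231,0.145), tilted 26.9°, with the camera's x axis at yaw 11°.

```bash
cat >> h.py <<'E'
C=np.array([.5822,-.2312,.1446]); N=np.array([-.4445,-.086,.8917]); N/=np.linalg.norm(N)
ax=np.cross([0,0,1],N); ax/=np.linalg.norm(ax); ax*=np.sign(ax[1])   # axle, ~+y
RT=np.c_[ax,np.cross(-N,ax),-N]
E
python3 - <<'E'
from h import *
import pickle
c=pickle.load(open("r3.pkl","rb")); T=c["tcp"]; print(RT.round(3).tolist(),np.linalg.det(RT))
r1=pickle.load(open("r1.pkl","rb")); print("tag hole predicted",proj(r1,(r1["tcp"]@[.047,0,-.0025,1])[:3]))
tgt=C+.1225*N; print(tgt)
plan(tgt,RT,8,(T[:3,3],R.from_matrix(T[:3,:3])))
E
```

```text
[[-0.19, 0.875, 0.444], [0.982, 0.169, 0.086], [-0.0, 0.453, -0.892]] 1.0000000000000002
tag hole predicted (np.float64(316.16386394690943), np.float64(161.26368911084734))
[ 0.52775161 -0.24173445  0.25382751]
[1.16, -1.44, 0.81] [-3.37, -0.06, 0.22]
[1.16, -1.48, 0.72] [-3.37, -0.06, 0.22]
[1.16, -1.53, 0.63] [-3.37, -0.06, 0.22]
[1.15, -1.57, 0.54] [-3.37, -0.06, 0.22]
[1.14, -1.6, 0.45] [-3.37, -0.06, 0.22]
[1.14, -1.63, 0.35] [-3.37, -0.06, 0.22]
[1.13, -1.65, 0.25] [-3.37, -0.06, 0.22]
[1.13, -1.67, 0.15] [-3.37, -0.06, 0.22]
```

move_arm([
  {"hand": 3, "travel": [1.2, -1.4, 0.8], "twist": [-3.4, 0, 0.2]},
  {"hand": 3, "travel": [1.2, -1.5, 0.7], "twist": [-3.4, 0, 0.2]},
  {"hand": 3, "travel": [1.2, -1.5, 0.6], "twist": [-3.4, 0, 0.2]},
  {"hand": 3, "travel": [1.1, -1.6, 0.5], "twist": [-3.4, 0, 0.2]},
  {"hand": 3, "travel": [1.1, -1.6, 0.5], "twist": [-3.4, 0, 0.2]},
])

```text
time: 9.17
position: [0.5776, -0.2658, 0.2793]
tool_rot: [0.624, 0.767, 0.116, 0.094]
ft_force: [0.5, 0.0, -2.4]
grip_width: 0.0359
grip_force: 40.0
```

move_arm([
  {"hand": 3, "travel": [1.1, -1.6, 0.3], "twist": [-3.4, 0, 0.2]},
  {"hand": 3, "travel": [1.1, -1.7, 0.2], "twist": [-3.4, 0, 0.2]},
  {"hand": 3, "travel": [1.1, -1.7, 0.2], "twist": [-3.2, -0.5, 0.2]},
  {"hand": 3, "travel": [0, 0, 0], "twist": [0, 0, 0]},
  {"hand": 3, "travel": [0, 0, 0], "twist": [0, 0, 0]},
])

```text
time: 9.58
position: [0.526, -0.2414, 0.2539]
tool_rot: [0.619, 0.75, 0.179, 0.147]
ft_force: [-0.6, -1.3, -2.4]
grip_width: 0.0356
grip_force: 40.0
```

```bash
python3 - <<'E'
from h import *
c=wsnap("f1"); T=c["tcp"]; tgt=C+.1225*N
print(T[:3,:3].T@(tgt-T[:3,3])*100, np.degrees((R.from_matrix(T[:3,:3]).inv()*R.from_matrix(RT)).as_rotvec()))
S=snap("side"); t=snap("top"); 
f=lambda i,x0,y0,x1,y1:cv2.resize(i[y0:y1,x0:x1],(400,300),interpolation=2)
w=cv2.resize(c["im"],(400,250)); im=np.vstack([np.hstack([f(S["im"],240,60,360,150),f(t["im"],380,130,500,220)]),np.hstack([w,w*0])])
cv2.imwrite("pics/f.png",im[:,:,::-1])
E
```

```text
9.83 [ 0.5289 -0.2434  0.2556] [0.0015 0.001  0.0008] [[-0.1908, 0.8741, 0.4468], [0.9816, 0.1715, 0.0837], [-0.0034, 0.4545, -0.8907]] [-0.82  0.35  1.8   0.56  0.81 -1.38] 0.03595840280534902 39.99962638132274
[ 0.19028547 -0.15148034  0.11676686] [0.11673772 0.15315818 0.13329481]
```

View pics/f.png

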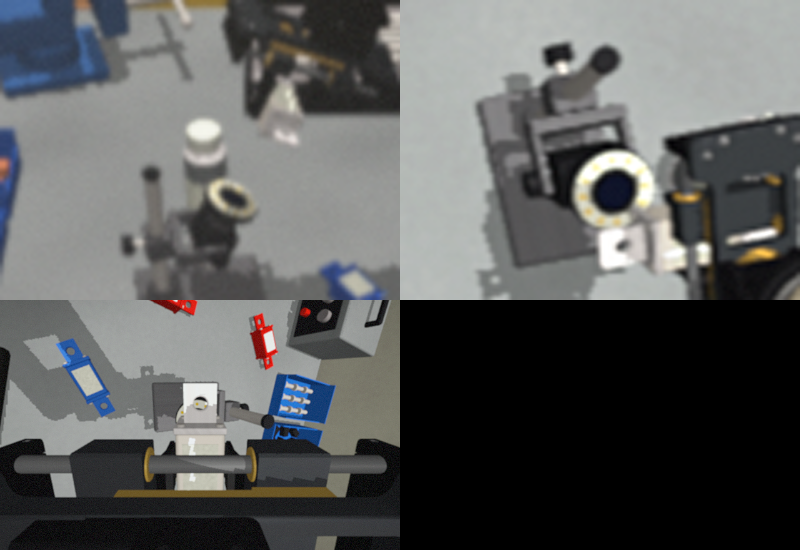

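The fuse is held over the ring, tag parallel to the axle, with nothing touching. In the top view the tag hole is at about (446,203.5), and in the side view the tag end is at about (325,101). I'll check those against the prediction.

move_arm([
  {"hand": 3, "travel": [0.1, -0.1, 0], "twist": [0, 0, 0]},
  {"hand": 3, "travel": [0, 0, 0], "twist": [0, 0, 0]},
  {"hand": 3, "travel": [0, 0, 0], "twist": [0, 0, 0]},
  {"hand": 3, "travel": [0, 0, 0], "twist": [0, 0, 0]},
  {"hand": 3, "travel": [0, 0, 0], "twist": [0, 0, 0]},
])

```text
time: 10.5
position: [0.5275, -0.2418, 0.2542]
tool_rot: [0.618, 0.751, 0.18, 0.149]
ft_force: [1.7, 0.7, -3.6]
grip_width: 0.0356
grip_force: 40.0
```

```bash
python3 - <<'E'
from h import *
p,m=pose(8); print(RT.T@(p-C)*1e3, np.degrees((m.inv()*R.from_matrix(RT)).as_rotvec()))
t=snap("top");s=snap("side")
print(proj(t,p+m.apply([.047,0,-.0025])),proj(s,p+m.apply([.062,0,0])), "ring",proj(t,C),proj(s,C))
h,e=tri(ray(t,446,203.5),ray(s,325,101)); print(e)
print(robot.get_obs()["joint_velocities"].round(3))
E
```

```text
10.85 [ 0.5275 -0.2418  0.2542] [0. 0. 0.] [[-0.1911, 0.8745, 0.4458], [0.9816, 0.1709, 0.0855], [-0.0014, 0.454, -0.891]] [-0.82  0.35  1.81  0.56  0.8  -1.38] 0.035643637429058565 39.99951604753733
[-1.27464534e-02 -7.37208634e-02 -1.23003211e+02] [0.07974318 0.04133343 0.09840218]
(np.float64(446.34213150013375), np.float64(205.04587138097267)) (np.float64(326.3263936955487), np.float64(103.1652620037547)) ring (np.float64(444.94578078394557), np.float64(186.68799324225708)) (np.float64(309.0475889873161), np.float64(118.56314902055581))
[np.float64(0.5798109487612351), np.float64(0.5798109487610412)]
[-0.001 -0.001  0.    -0.     0.     0.002]
```

The predicted positions match the views to within about 2 px. The tool is 123 mm out on the lens axis and square to it. Handing in.

```bash
python3 -c "
from h import *
print(robot.hand_in())"
```

```text
the job is handed in; nothing more can be done
None
```

I lifted the fuse off its studs and handed the job in with the gripper holding it still, underside to the lens. By my measurements it is on the lens axis and square to it, with the tags about 120 mm out; the judge's verdict was not shown.

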